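Mesh a beater with the hand mixer's drive and keep it pressed home

ROBOT

A 7-joint arm with a two-finger parallel gripper is mounted at the origin on a cart in front of the work surface, level with it; the furniture and walls round the work are solid. World frame = base frame: x ahead of the robot, y to its left, z up, the work surface at z = 0. Lengths are in m, angles in rad, forces in N, time in s.
With the tool pointing down it reaches from about 0.4 to 0.85 m from the base axis. Payload 10.4 kg.
Tool frame: the origin (TCP) lies on the centre line of the jaws, within the pads' length; the fingertips stand 11 mm ahead of it and the grasp point (between the pads) lies 8 mm behind it; z points along the fingers, y is the line along which they close (so a half turn about z gives the same grasp; the last joint's range is limited). The gripper opens to 87 mm and grips with 3 to 60 N. Pads are 19 mm wide; open, the fingers measure 117 mm over their backs; the gripper's body (75 mm by 190 mm) begins 51 mm behind the grasp point.
Start: joints at [1.256, 0.332, -0.065, 1.46, 0.022, 1.35, -0.088], TCP at [0.18, -0.599, 0.212] pointing down, gripper open.
Joint ranges: [-2.6, 2.6], [-0.5, 2.12], [-1.47, 1.34], [0.16, 2.42], [-1.27, 4.41], [0.06, 2.06], [-2.6, 2.6]. Speed limits (rad/s): [2.22, 2.22, 2.79, 2.79, 3.14, 3.14, 3.14].

INTERFACE

Orientations are given as a unit quaternion [x, y, z, w].
In Python, from bench import r gives the robot as it stands.
- The arm moves only by the shell command python3 -m pendant 'ROWS' [OPENING] [FORCE]. ROWS is JSON, a list of rows, each a list of 4 numbers: the shift along the tool's x, y, z in m, then the turn about the tool's z in rad. A call has 1 to 8 rows; each row shifts and turns the commanded pose from where the row before left it, along the tool's axes as they then stand; what a row does not reach is not made up. A row lasts 1/12 s, in which the tool goes at most 41.7 mm and 7.16 degrees, less where a joint would pass 70% of its speed; a pose out of reach is approached as far as the arm can. A call with a gripper value outside its range is refused whole. OPENING is the opening, from 0 (shut) to 1 (fully open), set as the call begins (- or left out, the last holds). The fingers move at their own pace and stop on an object; FORCE is the grip in N (left out, the last holds). Time passes only in rows, so rows that do not move let the fingers close. It gives the time, the measured TCP pose, the force, the opening and the grip force at its end, in the units of the state.
- r.read_state(): the state, without advancing time (a new reading comes with each control period).
- r.camera(name): name is "side" or "top"; returns a dict with "img" (400x640x3 uint8, red, green, blue), "camera_matrix" (3x3 intrinsics, pixels), "dist_coeffs" ([k1, k2, p1, p2, k3] as OpenCV has them; the pictures are not rectified), "xyz" and "attitude" of the camera in the world. Camera axes: x right, y down, z forward; pixel columns grow to the right and rows downward; lengths in m; the calibration is good to about 2 mm. A picture is of the moment at which its call begins. There is no depth.
- r.close_job(): hands the job in; it is judged then, once.
Trained networks look in the newest picture that a camera, given by its name, has taken for a name from the list of things; names that differ only in an ending like _2 or _b are one class to them, and where a whole thing is asked for, a point or a joint stands for the part that bears it (a point fixed in the world has none). Each returns a list of dicts, best first, with "score" (0 to 1); they miss things now and then, are a little off and sometimes report something else, mostly with a low value. They report only what shows in the picture. A call takes as long as a camera call. They do not tell look-alikes from the thing itself.
- r.outline_of(thing, camera): "mask" (400x640 bool, what is visible of it) and "bbox" ([centre column, centre row, width, height] in pixels, round what is visible of it).
The state is a dict: "time": time; "joint_positions": joint angles; "joint_vel": joint speeds; "joint_torque": joint torques, N m; "ee_pos": TCP position; "eef_rot": TCP orientation; "ft_force": force on the tool from outside, world axes, zero at the start; "torque": the same for the moment, N m; "width": finger opening in m; "grip_force": force on a finger pad.
Only numpy, scipy, OpenCV 4.12 (cv2) and the standard library are available. Lean on these libraries where they do the work, as an engineer would, in place of code of your own. Each camera call takes 0.05 s, during which the arm holds its last target. There are 200 camera calls.

TASK

Get the mixer ready for whipping honey: lift the beater out of its holder and fit it, stem down, into the upward-facing socket of the hand mixer that lies on its back, turning it until its cross-shaped stem meshes with the cross slots of the drive. Push it fully home against the spring, until its round flange sits on the socket's collar, and finish while still gripping the beater and pressing it down (let go, the spring lifts it again). Do not disturb the honey jar, the brass weights or the rubber stamp.

Things in the scene. Friction and masses are not known exactly. Their poses are not given: they have to be found in the camera images.
- beater: Loose wire beater, 140 mm tall, about 90 g, upright, stem down in its holder. Origin: the stem's tip, its lowest point, on the axis; z up; x and y lie along the stem's blades. Stem: two crossed blades, each 24 mm wide, 5 mm thick, 0 to 34 mm up (quarter turns are alike). Above: flange 34 to 38 mm up, wire balloon 52 mm across, 47 to 104 mm up, then the grip block.
- grip (a point): Centre of the beater's black square grip block, 122 mm above the stem's tip. The block is 24 x 24 mm, 36 mm high (104 to 140 mm above the tip), its sides parallel to the blades: grip it from above across two facing sides.
- flange (a point): Centre of the underside of the beater's flange (steel disc, 48 mm across, 4 mm thick), 34 mm above the stem's tip; fixed to the beater.
- holder: Fixed grey square holder, foot 84 x 84 mm, block 64 x 64 mm, top 40 mm above the counter, with a round upright hole 29 mm across, in which the beater hangs by its flange (the stem's tip is 6 mm above the counter). Origin: centre of its underside.
- mixer: White hand mixer lying on its back in a grey cradle, fixed. Origin: on the counter, exactly below the socket's axis. The body is 84 mm wide (x), runs from 64 mm to -y (nose) to 132 mm to +y (motor), its top is 80 mm above the counter; a round grey collar, 54 mm across, surrounds the socket and stands up to 92 mm.
- socket (a point): Centre of the socket's mouth, level with the collar's top rim, 92 mm above the counter; z up. It turns with the drive: its x and y lie along the drive's crossed slots. From the mouth a 45-degree funnel narrows from 42 to 26 mm across, 8 mm deep; below it is the drive. Home: flange on the collar, the stem's tip 34 mm below the mouth.
- drive_face (a point): Centre of the steel drive's top face, 8 mm below the socket's mouth. Drive: a cross-shaped hole, slots 7.5 mm wide, 18 mm deep. The stem enters when its blades are within about 5 degrees of the slots (any quarter turn), else its tip rests on this face. The drive turns only against a friction of 0.12 N m. Below the slots lies the sprung plunger.
- plunger (a joint): Sprung plunger at the bottom of the socket, m pressed down: 0 at rest (its top 26 mm below the mouth), 0.008 when the beater is fully home. The spring pushes up with 5 N at 0 and 10 N at 0.008.
- weight_200: Bystander, larger brass weight, loose on the counter; origin at the centre of its underside. Leave alone.
- weight_100: Bystander, smaller brass weight, loose on the counter; origin at the centre of its underside. Leave alone.
- honey_jar_6: Bystander, honey jar, loose on the counter; origin at the centre of its underside. Leave alone.
- rubber_stamp: Bystander, rubber stamp, loose on the counter; origin at the centre of its underside. Leave alone.
Mind the look-alikes: they are no part of the job. What is meant by the beater is not pink, and is the larger of those in its own colour.

How it is judged:
By the outcome, as a careful person would: the job done as asked, in the order asked, and still so for the second after the job is handed in, while the arm keeps its last pose, push and grip.
It also fails if it takes over 38 s, if anything falls off the work surface, if the arm or the gripper's body presses on something with over 40 N, if the wrist force passes 120 N, or if a joint passes its speed limit or range.

## Working session

There is one attempt and no reset: what is moved stays moved. The work goes in short steps, Python scripts to look and compute and a shell command to move; the robot and the scene stay as the last step left them, time stands still between calls to the robot, and variables do not carry over. Pictures are saved under pics/ and viewed, at most 10 in all, crops included, and the job is handed in when it is done.

```bash
mkdir -p pics; ls; python3 - <<'E'
from bench import r
import cv2,numpy as np
s=r.read_state(); print({k:np.round(v,3) for k,v in s.items()})
for n in("side","top"):
    c=r.camera(n); cv2.imwrite(f"pics/{n}0.png",c["img"][:,:,::-1]); print(n,c["camera_matrix"],c["dist_coeffs"],c["xyz"],c["attitude"])
    for t in("beater","holder","mixer","socket","honey_jar_6","rubber_stamp","weight_200"):
        print(t,[(round(d["score"],2),np.round(d["bbox"])) for d in r.outline_of(t,n)])
E
```

```text
pics
{'time': np.float64(0.0), 'joint_positions': array([ 1.256,  0.333, -0.065,  1.461,  0.022,  1.35 , -0.088]), 'joint_vel': array([-0.001,  0.001, -0.001, -0.001, -0.   , -0.   , -0.   ]), 'joint_torque': array([-1.0000e-03, -6.2325e+01,  2.4000e-02, -3.8988e+01, -6.1000e-02,
        4.0000e-02,  0.0000e+00]), 'ee_pos': array([ 0.18 , -0.598,  0.211]), 'eef_rot': array([ 0.989,  0.145, -0.   , -0.001]), 'ft_force': array([-0.689, -0.174,  0.408]), 'torque': array([-0.004, -0.013, -0.037]), 'grip_force': np.float64(0.0), 'width': np.float64(0.087)}
side [[385.74612785   0.         315.72893627]
 [  0.         385.74612785 200.01259833]
 [  0.           0.           1.        ]] [-0.04192019  0.          0.          0.          0.        ] [ 0.50014039 -1.03589889  0.45862802] [ 0.82594739 -0.0319256   0.02429396 -0.56231795]
beater [(0.82, array([295., 263.,  21.,  68.])), (0.77, array([273., 214.,  21.,  45.])), (0.61, array([289., 253.,  16.,  42.])), (0.35, array([280., 187.,  35.,  42.]))]
holder [(0.67, array([273., 240.,  31.,  28.]))]
mixer [(0.6, array([280., 187.,  34.,  
[... 242 characters left out ...]
 412.35050911 199.92840432]
 [  0.           0.           1.        ]] [-0.05352696  0.          0.          0.          0.        ] [ 0.48659329 -0.10863274  1.214693  ] [ 0.71608185 -0.69719504  0.02848584 -0.01828682]
beater [(0.71, array([338., 234.,  18.,  20.])), (0.7, array([413., 221.,  22.,  18.])), (0.41, array([384., 222.,  11.,  10.]))]
holder [(0.92, array([335., 233.,  30.,  32.])), (0.37, array([308., 189.,  12.,   8.]))]
mixer [(0.89, array([213., 224.,  77.,  37.]))]
socket [(0.44, array([222., 226.,   6.,   1.]))]
honey_jar_6 [(0.75, array([189., 156.,  19.,  32.]))]
rubber_stamp []
weight_200 [(0.51, array([318., 174.,   6.,   2.])), (0.5, array([308., 188.,  13.,   4.]))]
```

```bash
python3 - <<'E'
import cv2
a=cv2.imread("pics/top0.png");b=cv2.imread("pics/side0.png")
cv2.imwrite("pics/top0c.png",cv2.resize(a[110:310,140:440],(800,533),interpolation=cv2.INTER_CUBIC))
cv2.imwrite("pics/side0c.png",cv2.resize(b[130:355,180:480],(800,600),interpolation=cv2.INTER_CUBIC))
E
```

```text
(no output)
```

View pics/top0c.png

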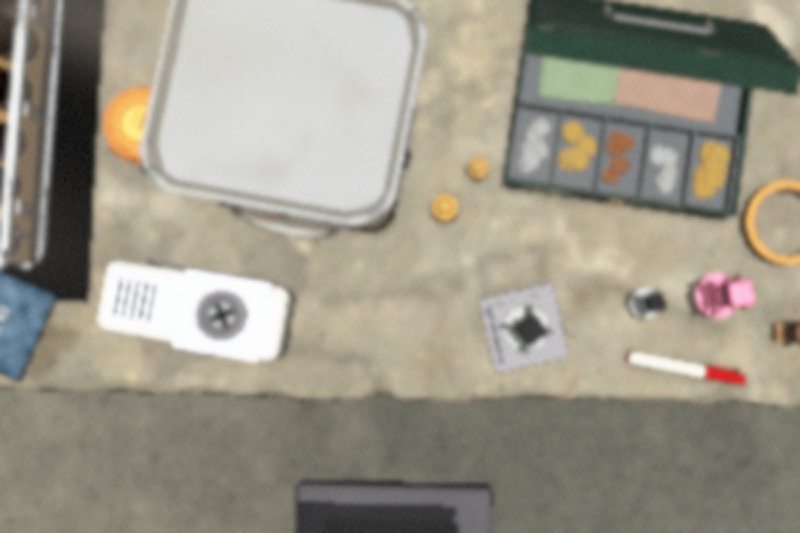

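View pics/side0c.png

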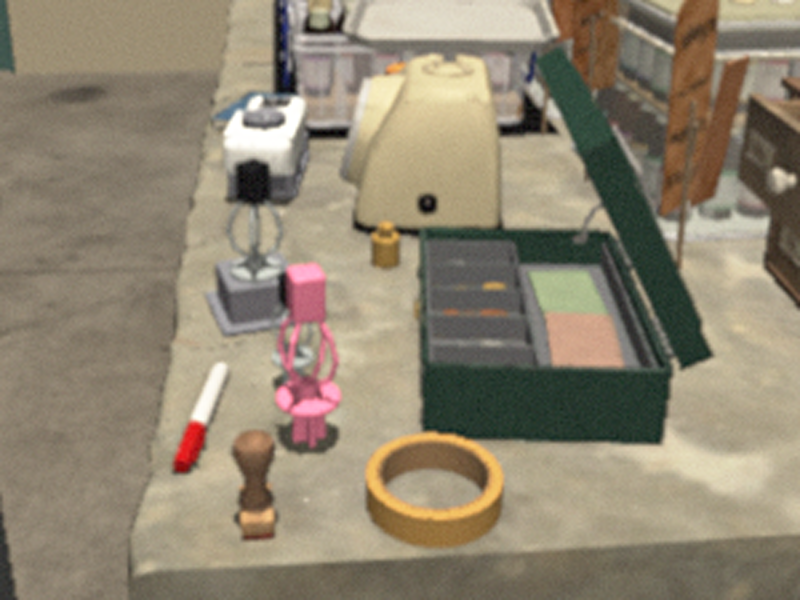

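The top view shows the mixer with its socket at about (223,228), and the holder with the beater's black grip at about (338,233). The pink beater and a small steel one, both look-alikes, stand to the right at about (411,221) and (383,223). In the side view the grip is at about (275,198) and the socket collar at about (280,174). I'll average several frames to measure the positions and angles.

```bash
cat >h.py <<'E'
from bench import r
import cv2,numpy as np
from scipy.spatial.transform import Rotation as R
def avg(n,k):
    cs=[r.camera(n) for _ in range(k)]; c=cs[-1]; c["avg"]=np.mean([x["img"] for x in cs],0); return c
def ray(c,uv):
    p=cv2.undistortPoints(np.array([[uv]],float),np.array(c["camera_matrix"]),np.array(c["dist_coeffs"]))[0,0]
    return np.array(c["xyz"]),R.from_quat(c["attitude"]).apply([*p,1])
def at(c,uv,z):
    o,d=ray(c,uv); return o+d*(z-o[2])/d[2]
def proj(c,P):
    q=R.from_quat(c["attitude"]).inv(); rv=q.as_rotvec(); t=-q.apply(c["xyz"])
    return cv2.projectPoints(np.array(P,float).reshape(-1,3),rv,t,np.array(c["camera_matrix"]),np.array(c["dist_coeffs"]))[0][:,0]
E
python3 - <<'E'
from h import *
import pickle
T=avg("top",8);S=avg("side",4); pickle.dump((T,S),open("ts.pkl","wb"))
print("fwd",R.from_quat(T["attitude"]).as_matrix().round(2))
print("sock",at(T,(223.2,228.1),.092),"side",at(S,(180+266/2.667,130+118/2.667),.092),"grip",at(T,(337.6,233),.146),"side",at(S,(180+253/2.667,130+182/2.667),.128))
m=r.outline_of("mixer","top")[0]["mask"].astype(np.uint8)
h=r.outline_of("holder","top")[0]["mask"].astype(np.uint8)
for k in(m,h):print(cv2.minAreaRect(cv2.findNonZero(k)))
a=T["avg"].clip(0,255).astype(np.uint8)[:,:,::-1]
def crop(u,v,w):
    x=cv2.resize(a[v-w:v+w,u-w:u+w],(400,400),interpolation=cv2.INTER_CUBIC);return x
cv2.imwrite("pics/z.png",np.hstack([crop(223,228,14),crop(337,233,20)]))
E
```

```text
fwd [[ 0.03 -1.    0.07]
 [-1.   -0.03 -0.01]
 [ 0.02 -0.07 -1.  ]]
sock [0.47755916 0.13091    0.092     ] side [0.48170209 0.11859963 0.092     ] grip [ 0.47328575 -0.17662529  0.146     ] side [ 0.47324452 -0.18103666  0.128     ]
((212.5675811767578, 226.0946044921875), (69.540771484375, 31.235809326171875), 9.462322235107422)
((335.7353210449219, 232.44117736816406), (28.376665115356445, 29.346811294555664), 75.96376037597656)
```

View pics/z.png

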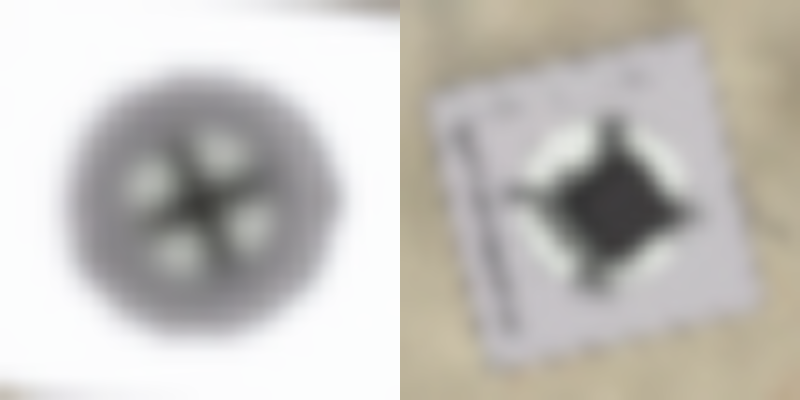

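```bash
python3 - <<'E'
from h import *
import pickle
from scipy.ndimage import map_coordinates as mc
from scipy.optimize import minimize
T,S=pickle.load(open("ts.pkl","rb")); g=T["avg"].mean(2); Rm=R.from_quat(T["attitude"]).as_matrix()
def harm(c,rs):
    th=np.arange(0,2*np.pi,.01)
    for q in rs:
        v=mc(g,[c[1]+q*np.sin(th),c[0]+q*np.cos(th)],order=3)
        z=(v*np.exp(-4j*th)).mean(); print(q,"dark image deg mod90",round(np.degrees(np.angle(-z))/4,1),round(abs(z),1))
# collar centre: grey disc on white
def blob(u,v,w,f):
    m=np.zeros(g.shape,np.uint8); m[v-w:v+w+1,u-w:u+w+1]=f(g[v-w:v+w+1,u-w:u+w+1]); M=cv2.moments(m,True); return M["m10"]/M["m00"],M["m01"]/M["m00"],M["m00"]
b=blob(223,228,11,lambda x:x<205); print("collar",b,at(T,b[:2],.092),"d px",2*(b[2]/np.pi)**.5)
# drive centre: minimise 1st harmonics
sc=b[:2]; harm(sc,[1.5,2,2.5,3,3.5,4])
k=blob(338,233,7,lambda x:x<95); print("grip",k,at(T,k[:2],.146)); gc=k[:2]
harm(gc,[3,4,4.5,5,5.5,6,7,8])
# square template fit on darkness (block only)
yy,xx=np.mgrid[223:244,328:349]; I=g[223:244,328:349]
def cost(p,full=0):
    x,y,a,s=p; dx=xx-x;dy=yy-y; u=dx*np.cos(a)+dy*np.sin(a);v=-dx*np.sin(a)+dy*np.cos(a)
    d=np.maximum(abs(u),abs(v))-s/2; w=1/(1+np.exp(d/.5)); q=(np.hypot(dx,dy)<7.5)
    A=np.c_[w[q],np.ones(q.sum())]; sol,*_=np.linalg.lstsq(A,I[q],rcond=None); return ((A@sol-I[q])**2).mean()
for a in np.radians([0,22,45,67]):
    o=minimize(cost,[gc[0],gc[1],a,9.3],method="Nelder-Mead"); print(o.x[:2],np.degrees(o.x[2])%90,o.x[3],o.fun, at(T,o.x[:2],.146))
def worldang(c,deg,z):
    t=np.radians(deg);p=at(T,c,z);q=at(T,(c[0]+8*np.cos(t),c[1]+8*np.sin(t)),z)-p; return np.degrees(np.arctan2(q[1],q[0]))
print([worldang(sc,d,.084) for d in(0,-21)],[worldang(gc,d,.146) for d in(0,45)])
a=S["avg"].clip(0,255).astype(np.uint8)[:,:,::-1]
cv2.imwrite("pics/s2.png",cv2.resize(a[155:255,235:315],(480,600),interpolation=cv2.INTER_CUBIC))
s=r.read_state();print(R.from_quat(s["eef_rot"]).as_matrix().round(3))
E
```

```text
collar (222.63970588235293, 227.77941176470588, 272.0) [0.47838504 0.13246893 0.092     ] d px 18.609705966725112
1.5 dark image deg mod90 21.8 3.0
2 dark image deg mod90 21.8 6.6
2.5 dark image deg mod90 21.9 10.7
3 dark image deg mod90 21.9 14.3
3.5 dark image deg mod90 21.9 16.3
4 dark image deg mod90 22.0 16.3
grip (337.80555555555554, 233.31944444444446, 72.0) [ 0.47247519 -0.17717682  0.146     ]
3 dark image deg mod90 -5.7 0.9
4 dark image deg mod90 -7.6 5.7
4.5 dark image deg mod90 -7.8 9.4
5 dark image deg mod90 -7.8 13.2
5.5 dark image deg mod90 -7.6 16.5
6 dark image deg mod90 -7.1 19.1
7 dark image deg mod90 -6.3 20.4
8 dark image deg mod90 -6.1 16.0
[355.45578253 236.12336351] 89.9953827854643 9.29714813837316 0.0 [ 0.46639801 -0.22307547  0.146     ]
[355.4146057  236.76070051] 22.13813866745232 9.290471538588264 0.0 [ 0.46475064 -0.22300331  0.146     ]
[355.47220221 230.38282219] 45.056994707669 9.373741331725213 0.0 [ 0.48122499 -0.22280697  0.146     ]
[355.45512226 229.8398784 ] 66.96145266889067 9.341203564678487 0.0 [ 0.48262725 -0.22273329  0.146     ]
[np.float64(-88.40658340712439), np.float64(-67.39297129726329)] [np.float64(-88.53955143073122), np.float64(-133.4949299134784)]
[[ 0.958  0.288  0.   ]
 [ 0.288 -0.958 -0.   ]
 [ 0.     0.    -1.   ]]<stdin>:24: RuntimeWarning: Mean of empty slice.
  ret = ret.dtype.type(ret / rcount)
```

View pics/s2.png

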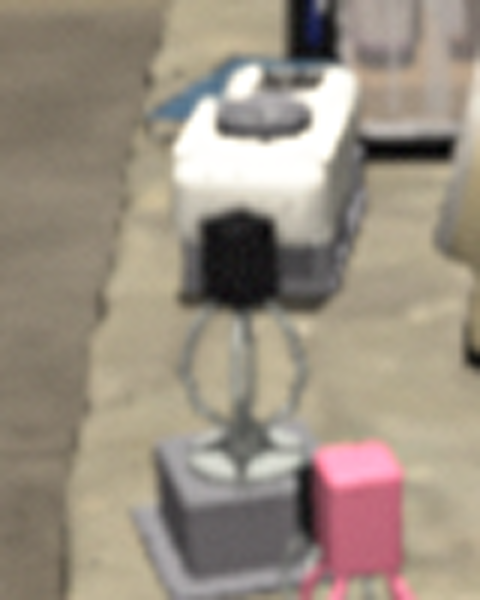

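The side view shows the black grip with a corner towards the camera at about (275,198). The mixer collar is behind it at about (279,174). I need to know what the grey "tray" is before I move, so I'll look at the whole side picture.

View pics/side0.png

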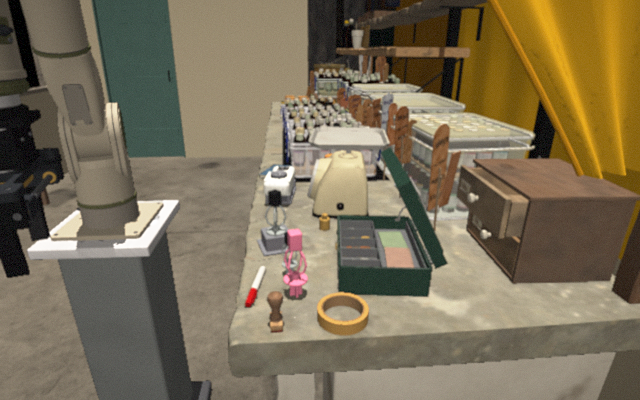

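View pics/top0.png

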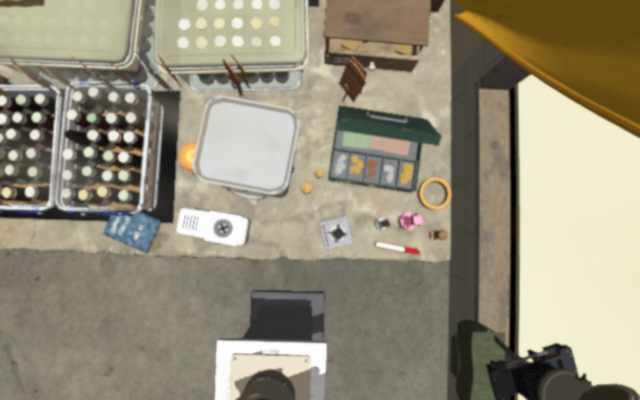

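```bash
python3 - <<'E'
from h import *
import pickle
T,S=pickle.load(open("ts.pkl","rb"))
o,d=ray(T,(337.8,233.3));p,e=ray(S,(275,198))
def tri(a,b):
    o,d=ray(T,a);p,e=ray(S,b); A=np.c_[d,-e];x=np.linalg.lstsq(A,p-o,rcond=None)[0];return (o+d*x[0]),(p+e*x[1])
print("grip",tri((337.8,233.3),(275,198)))
print("collar side proj",proj(S,[[.478,.132,.092],[.4725,-.177,.128]]))
E
```

```text
grip (array([ 0.47228237, -0.17834309,  0.12756952]), array([ 0.47350298, -0.17831214,  0.12755147]))
collar side proj [[278.58819112 172.97939304]
 [274.57937144 197.63514657]]
```

The full views show the arm parked at the right. A beige appliance stands beside the mixer at (340,185) in the side view, and a lidded grey crate is at about (247,145) in the top view. The triangulated grip height is 0.1276, against an expected 0.128. Next I'll place the beige appliance.

```bash
python3 - <<'E'
from h import *
import pickle
T,S=pickle.load(open("ts.pkl","rb"))
print("beige base L,R",at(S,(314,213),0).round(3),at(S,(367,215),0).round(3))
for z in(0,.1,.2,.3,.4):print(z,[at(T,p,z).round(3)[:2] for p in((195,183),(287,195),(298,110),(205,98))],"beige top side",at(S,(345,153),z).round(3)[:2])
for z in (.1,.2,.3,.4):print(z,proj(S,[at(T,p,z) for p in((195,183),(287,195),(298,110),(205,98))]).round(0).tolist())
E
```

```text
beige base L,R [0.582 0.02  0.   ] [ 0.737 -0.006  0.   ]
0 [array([0.608, 0.24 ]), array([ 0.579, -0.034]), array([ 0.836, -0.059]), array([0.866, 0.223])] beige top side [0.781 0.718]
0.1 [array([0.598, 0.211]), array([ 0.572, -0.04 ]), array([ 0.807, -0.063]), array([0.834, 0.195])] beige top side [0.72  0.335]
0.2 [array([0.588, 0.182]), array([ 0.564, -0.046]), array([ 0.779, -0.067]), array([0.803, 0.168])] beige top side [ 0.659 -0.047]
0.3 [array([0.578, 0.154]), array([ 0.556, -0.052]), array([ 0.75 , -0.071]), array([0.772, 0.141])] beige top side [ 0.597 -0.429]
0.4 [array([0.568, 0.125]), array([ 0.549, -0.058]), array([ 0.721, -0.075]), array([0.741, 0.113])] beige top side [ 0.536 -0.812]
0.1 [[314.0, 163.0], [312.0, 188.0], [398.0, 189.0], [385.0, 163.0]]
0.2 [[312.0, 135.0], [309.0, 153.0], [391.0, 154.0], [380.0, 135.0]]
0.3 [[310.0, 105.0], [307.0, 116.0], [383.0, 116.0], [374.0, 105.0]]
0.4 [[307.0, 71.0], [303.0, 75.0], [375.0, 75.0], [367.0, 71.0]]
```

The tray is the top of the beige appliance, at z of about 0.2 with x at least 0.56, so it is clear of the work. The targets are:

| Item | x | y | Yaw (mod 90°) |
|---|---|---|---|
| Grip | 0.4725 | -0.178 | 38.9° |
| Socket | 0.478 | 0.132 | 23.5° |

I'll move above the beater.

```bash
python3 -m pendant '[[0.0286,-0.0228,0,0],[0.0286,-0.0228,0,0],[0.0286,-0.0228,0,0],[0.0286,-0.0228,0,0],[0.0286,-0.0228,0,0],[0.0286,-0.0228,0,0],[0.0286,-0.0228,0,0]]' 1 && python3 -m pendant '[[0.0286,-0.0228,0,0],[0.0286,-0.0228,0,0],[0.0286,-0.0228,0,0],[0.0286,-0.0228,0,0],[0.0286,-0.0228,0,0],[0.0286,-0.0228,0,0],[0.0286,-0.0228,0,0]]' && python3 -m pendant '[[0,0,0,-0.1],[0,0,0,-0.1],[0,0,0,-0.1],[0,0,0,-0.087],[0,0,0,0],[0,0,0,0]]'
```

```text
time: 2.08
ee_pos: [0.3264, -0.3866, 0.2122]
eef_rot: [0.989, 0.145, 0.0, 0.0]
ft_force: [0.7, -0.1, 0.1]
width: 0.0871
grip_force: 0.0
time: 2.67
ee_pos: [0.4722, -0.1761, 0.2123]
eef_rot: [0.989, 0.145, 0.0, 0.0]
ft_force: [0.7, -0.7, 0.1]
width: 0.087
grip_force: 0.0
time: 3.17
ee_pos: [0.4714, -0.1777, 0.212]
eef_rot: [0.943, 0.332, 0.0, 0.0]
ft_force: [-0.3, -0.1, 0.4]
width: 0.0869
grip_force: 0.0
```

```bash
python3 -m pendant '[[0,0,0.03,0],[0,0,0.03,0],[0,0,0.028,0],[0,0,0,0],[0,0,0,0]]' && python3 -m pendant '[[0,0,0,0],[0,0,0,0],[0,0,0,0],[0,0,0,0],[0,0,0,0],[0,0,0,0],[0,0,0,0],[0,0,0,0]]' 0 40
```

```text
time: 3.58
ee_pos: [0.4708, -0.1775, 0.1236]
eef_rot: [0.943, 0.332, -0.001, -0.001]
ft_force: [-0.4, -0.3, 0.6]
width: 0.087
grip_force: 0.0
time: 4.25
ee_pos: [0.4715, -0.1777, 0.124]
eef_rot: [0.943, 0.333, 0.0, 0.0]
ft_force: [0.6, -0.5, 0.4]
width: 0.0417
grip_force: 0.0
```

```bash
python3 -m pendant '[[0,0,0,0],[0,0,0,0],[0,0,0,0],[0,0,0,0],[0,0,0,0],[0,0,0,0],[0,0,0,0]]' && python3 -m pendant '[[0,0,-0.02,0],[0,0,-0.03,0],[0,0,-0.035,0],[0,0,-0.035,0],[0,0,-0.01,0],[0,0,0,0]]'
python3 - <<'E'
from h import *
S=avg("side",3);T=avg("top",2)
f=lambda C,u,v,w:cv2.resize(C["avg"].astype(np.uint8)[v-w:v+w,u-w:u+w,::-1],(400,400),interpolation=cv2.INTER_CUBIC)
cv2.imwrite("pics/g1.png",np.hstack([f(S,275,190,60),f(T,338,240,60)]))
E
```

```text
time: 4.83
ee_pos: [0.4715, -0.1777, 0.1239]
eef_rot: [0.943, 0.333, -0.0, 0.0]
ft_force: [0.8, -0.1, -0.7]
width: 0.0235
grip_force: 39.9
time: 5.33
ee_pos: [0.4729, -0.178, 0.2571]
eef_rot: [0.943, 0.333, 0.002, 0.002]
ft_force: [-0.0, 0.2, -0.8]
width: 0.0234
grip_force: 39.9
```

View pics/g1.png

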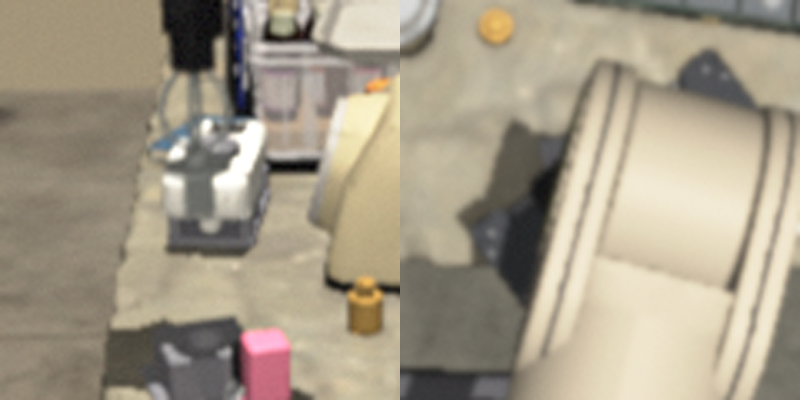

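The beater is gripped (width 23.5 mm) and hanging clear of the holder. I'll carry it over the socket and turn it.

```bash
python3 -m pendant '[[0.0198,-0.0238,0,0],[0.0198,-0.0238,0,0],[0.0198,-0.0238,0,0],[0.0198,-0.0238,0,0],[0.0198,-0.0238,0,0]]' && python3 -m pendant '[[0.0198,-0.0238,0,0],[0.0198,-0.0238,0,0],[0.0198,-0.0238,0,0],[0.0198,-0.0238,0,0],[0.0198,-0.0238,0,0]]' && python3 -m pendant '[[0,0,0,0.09],[0,0,0,0.09],[0,0,0,0.089],[0,0,0,0],[0,0,0,0],[0,0,0,0]]'
python3 - <<'E'
from h import *
S=avg("side",4); cv2.imwrite("pics/raw.png",S["avg"].astype(np.uint8)[:,:,::-1])
p=np.array(r.read_state()["ee_pos"]);print(p)
P=[[*p[:2],p[2]-.118],[*p[:2],p[2]+.004],[.478,.132,.092]]
uv=proj(S,P);print(uv)
im=cv2.resize(S["avg"].astype(np.uint8)[100:200,240:320,::-1],(480,600),interpolation=cv2.INTER_CUBIC)
for u,v in uv: cv2.circle(im,(int((u-240+.5)*6),int((v-100+.5)*6)),3,(0,0,255),-1)
cv2.imwrite("pics/g2.png",im)
E
```

```text
time: 6.0
ee_pos: [0.4731, -0.0215, 0.2528]
eef_rot: [0.943, 0.333, -0.001, -0.0]
ft_force: [0.3, 0.4, -0.6]
width: 0.0234
grip_force: 39.9
time: 6.42
ee_pos: [0.4755, 0.1331, 0.253]
eef_rot: [0.943, 0.333, -0.001, -0.0]
ft_force: [1.1, 0.3, -1.0]
width: 0.0235
grip_force: 39.9
time: 6.92
ee_pos: [0.4759, 0.1317, 0.2534]
eef_rot: [0.979, 0.205, -0.0, -0.0]
ft_force: [0.5, -0.3, -0.6]
width: 0.0235
grip_force: 39.9
[0.47612438 0.13174767 0.25386157]
[[277.55449668 159.54563851]
 [276.30265097 120.19515436]
 [278.58819112 172.97939304]]
```

View pics/g2.png

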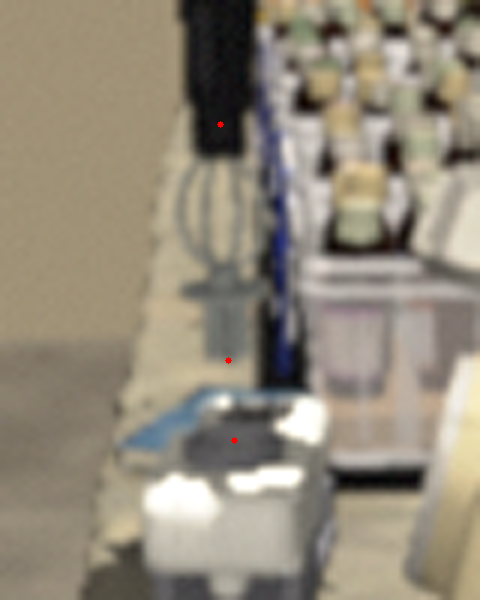

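The beater is upright and about 1 mm to −x of the TCP. The stem tip is at crop (226,357) and the collar centre at about (237,437). I'll shift about 3.5 mm in +x and descend.

```bash
python3 -m pendant '[[0.0032,0.0014,0.01,0],[0,0,0.016,0],[0,0,0.016,0],[0,0,0.006,0],[0,0,0,0]]' && python3 -m pendant '[[0,0,0.004,0],[0,0,0.003,0],[0,0,0.003,0],[0,0,0,0],[0,0,0,0]]'
```

```text
time: 7.53
ee_pos: [0.479, 0.1325, 0.2046]
eef_rot: [0.979, 0.204, -0.001, -0.001]
ft_force: [-0.9, 1.6, 0.0]
width: 0.0235
grip_force: 39.9
time: 7.95
ee_pos: [0.4822, 0.1334, 0.1996]
eef_rot: [0.979, 0.204, 0.004, -0.0]
ft_force: [-1.5, 1.8, 1.9]
width: 0.0235
grip_force: 40.1
```

```bash
python3 -m pendant '[[0,0,0.002,0],[0,0,0.002,0],[0,0,0,0],[0,0,0,0]]'; python3 -m pendant '[[0,0,0.002,0],[0,0,0.002,0],[0,0,0,0],[0,0,0,0]]'
```

```text
time: 8.28
ee_pos: [0.4795, 0.1325, 0.1917]
eef_rot: [0.979, 0.204, -0.0, -0.0]
ft_force: [-1.8, 3.8, 0.7]
width: 0.0234
grip_force: 40.2
time: 8.62
ee_pos: [0.4794, 0.1324, 0.1876]
eef_rot: [0.979, 0.204, -0.0, -0.0]
ft_force: [-0.7, 6.1, -0.2]
width: 0.0236
grip_force: 40.2
```

The stem is in the slots, with its tip at about 0.070. I'll ease +y to relieve the side force and press home.

```bash
python3 -m pendant '[[0.0006,-0.0014,0.002,0],[0,0,0.003,0],[0,0,0.003,0],[0,0,0.003,0],[0,0,0,0],[0,0,0,0]]'; python3 -m pendant '[[0,0,0.002,0],[0,0,0.001,0],[0,0,0,0],[0,0,0,0]]'
```

```text
time: 9.12
ee_pos: [0.4799, 0.1335, 0.1771]
eef_rot: [0.979, 0.204, 0.0, 0.0]
ft_force: [-1.2, 3.6, 4.4]
width: 0.0235
grip_force: 40.1
time: 9.45
ee_pos: [0.4805, 0.1339, 0.1754]
eef_rot: [0.979, 0.204, 0.001, 0.0]
ft_force: [-3.6, 3.7, 16.4]
width: 0.0239
grip_force: 40.1
```

```bash
python3 -m pendant '[[0,0,0,0],[0,0,0.001,0],[0,0,0,0],[0,0,0,0],[0,0,0,0],[0,0,0,0]]' 0 58
python3 - <<'E'
from h import *
S=avg("side",4); s=r.read_state();print(s["ee_pos"],s["ft_force"],s["time"])
im=cv2.resize(S["avg"].astype(np.uint8)[120:200,240:320,::-1],(600,600),interpolation=cv2.INTER_CUBIC)
cv2.imwrite("pics/g3.png",im)
E
```

```text
time: 9.95
ee_pos: [0.4808, 0.1341, 0.1754]
eef_rot: [0.979, 0.204, 0.002, 0.0]
ft_force: [-6.4, 3.4, 25.0]
width: 0.0234
grip_force: 58.2
[0.48082928 0.13407288 0.17533771] [-5.26494915  4.15986444 24.55986353] 10.15
```

View pics/g3.png

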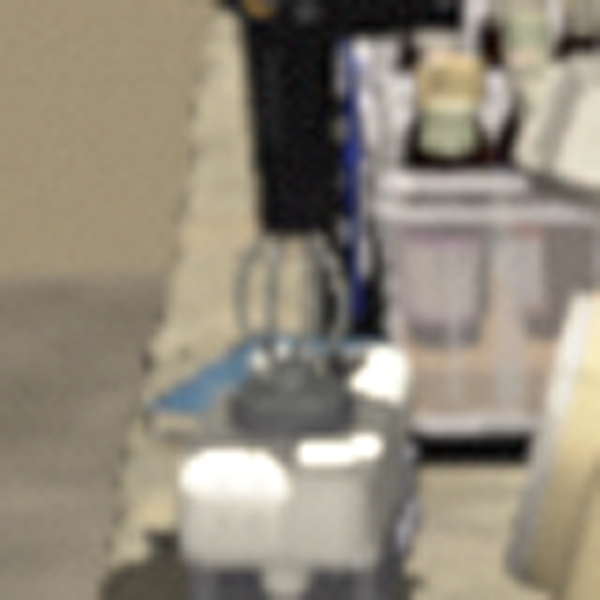

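The flange, at about (290,375) in the crop, sits on the collar. There is a hard stop at the expected height with 25 N of push, against the 10 N spring. I'm handing the job in.

```bash
python3 -c "
from bench import r
print(r.close_job())"
```

```text
the job is handed in; nothing more can be done
None
```

The beater is in the mixer's socket with its stem meshed in the drive and its flange on the collar. I handed the job in at about 10 s, still gripping it at 58 N and pressing down with about 25 N; the arm touched none of the bystanders as far as I could tell, though I didn't check them again at the end.

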